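# Free the wire reel from its screwed keeper

### The job

Take the slotted driver from its wooden holder, seat its blade in the slotted screw head on the reel stand and turn the keeper until its tongue no longer covers the wire reel. Put the driver back upright in its holder, fully down, slide the reel up off its spindle and set it flat on the bench top, upright as it was. Touch the stand only with the driver, never with the gripper's fingers, and leave the flakes and the wedge where they lie.

Things in the scene. Friction and masses are not known exactly. Their poses are not given: they have to be found in the camera images.
- stand: reel stand, fixed: grey base plate 120 (x) x 80 (y) x 10 mm, origin at the centre of its underside. At x = -26 mm stands the steel spindle, at x = +26 mm a steel post, 16 mm thick, which carries the keeper.
- spindle_top (a point): centre of the spindle's top, 58 mm above the bench; the spindle is upright, 20 mm in diameter. Fixed to the stand.
- keeper_pivot (a point): point on the keeper's turning axis at the underside of its tongue, 48 mm above the bench; fixed to the stand, axes as the stand's. The steel tongue is 12 mm wide, 5 mm thick, reaches 32 mm from the axis and lies over the reel's rim, pointing to the spindle within 0.4 rad either way; this angle is not measured: see it, or feel for the slot. It clears the reel 1.0 rad or more to either side.
- screw_top (a point): centre of the keeper's screw head at its upper face, 62 mm above the bench, on the turning axis; fixed to the stand, axes as the stand's. Head 28 mm across. Its straight slot lies along the tongue, from side to side, 5 mm wide (8 mm at the chamfered mouth), 6 mm deep. Head and tongue are one piece; it turns 2.6 rad either way with about 0.1 N m and stays where it is left.
- reel: reel of copper wire, 0.2 kg, two grey flanges 64 mm across and 6 mm thick, 36 mm tall in all, hole 26 mm across; origin at the centre of its underside, z up its axis. At the start it sits on the stand round the spindle, underside 10 mm above the bench, upper face 46 mm.
- driver: slotted driver, 0.12 kg, 115 mm long, standing blade down in the holder. Origin at the middle of the blade's lower edge, z up along the driver to the handle. Blade 16 mm wide (along its x) and 3 mm thick (along y), 8 mm long; round shaft 14 mm; guard disc 38 mm across from z = 55 to 59 mm; square wooden handle, 24 x 24 mm with faces along x and y, from z = 59 to 115 mm.
- holder: wooden block 64 x 64 x 66 mm, fixed, origin at the centre of its underside; a round hole 25 mm across, 60 mm deep, opens in the middle of its top. With the driver fully down, the guard rests on the block and the blade's edge is 11 mm above the bench.
- flake_2: stone flake, 43 x 68 x 14 mm, lying on the bench, to be left alone; origin at the centre of its underside
- flake_4: stone flake, 38 x 58 x 13 mm, lying on the bench, to be left alone; origin at the centre of its underside
- wood_wedge: pine wedge, 22 x 57 x 10 mm, lying on the bench, to be left alone; origin at the centre of its underside
Things that resemble listed ones, but are neither listed nor needed, are in the scene too. There is more than one size of the driver; the one meant has the size given above.

How it is judged:
On the way, in this order (a step that is already met when the one before it is completed fails the run):
1. the driver's blade is seated in the slot of the keeper's screw head (z of driver in the frame of screw_top below -0.003 m and horizontal distance between driver and screw_top below 0.008 m and angle between driver's own z axis and vertical below 0.25 rad), for 0.1 s.
2. the reel is lifted clear of the spindle (z of reel in the frame of stand above 0.058 m), for 0.05 s.
At the end, for the whole second after the job is handed in: Driver upright in its holder, fully down (blade's edge within 9 mm of the hole's axis, under 16 mm above the bench, tilt under 0.12 rad); reel upright and flat on the bench top itself (underside under 6 mm above it, tilt under 0.1 rad); both released and at rest (horizontal distance between driver and holder below 0.009 m and z of driver in the frame of holder below 0.016 m and angle between driver's own z axis and vertical below 0.12 rad and height (world z) of reel below 0.006 m and angle between reel's own z axis and vertical below 0.1 rad and linear speed of each of reel, driver below 0.02 m/s); the robot touches nothing.
It fails at once if a finger presses on the stand or its keeper with more than 3 N (contact force between the fingers and stand above 3 N).
It fails at once if the larger flake is shifted by more than 30 mm (distance of flake_2 from where it was at the start of the episode above 0.03 m).
It fails at once if the smaller flake is shifted by more than 30 mm (distance of flake_4 from where it was at the start of the episode above 0.03 m).
It fails at once if the wedge is shifted by more than 30 mm (distance of wood_wedge from where it was at the start of the episode above 0.03 m).
It also fails if it takes over 72 s, if anything falls off the work surface, if the arm or the gripper's body presses on something with over 40 N, if the wrist force passes 120 N, or if a joint passes its speed limit or range.

### The arm

A 7-joint arm with a two-finger parallel gripper is mounted at the origin on a cart in front of the work surface, level with it; the furniture and walls round the work are solid. World frame = base frame: x ahead of the robot, y to its left, z up, the work surface at z = 0. Lengths are in m, angles in rad, forces in N, time in s.
With the tool pointing down it reaches from about 0.425 to 0.95 m from the base axis. Payload 4.7 kg.
Tool frame: the origin (TCP) lies on the centre line of the jaws, within the pads' length; the fingertips stand robot.nose_length ahead of it and the grasp point (between the pads) lies 8 mm behind it (robot.nose_length is the distance from the TCP to the fingertips, in m); z points along the fingers, y is the line along which they close (so a half turn about z gives the same grasp; the last joint's range is limited). The gripper opens to 85 mm and grips with 20 to 120 N. Pads are 22 mm wide; open, the fingers measure 114 mm over their backs; the gripper's body (76 mm by 85 mm) begins 54 mm behind the grasp point. The pads swing forward as they close: fully open they stand 13 mm farther back than shut.
Start: joints at [-1.266, 0.469, -0.049, 1.532, 0.024, 1.141, -0.082], TCP at [0.221, 0.638, 0.242] pointing down, gripper open.
Joint ranges: [-2.59, 2.59], [-0.33, 1.99], [-1.39, 1.29], [0.1, 2.45], [-1.04, 4.18], [0.21, 1.99], [-2.66, 2.66]. Speed limits (rad/s): [2.57, 2.57, 3.14, 3.14, 3.14, 3.14, 3.14].

### API

Orientations are given as [roll, pitch, yaw] about the fixed x, y, z axes, in that order (R = Rz(yaw) Ry(pitch) Rx(roll)).
In Python, from plant import robot gives the robot as it stands. Calls block until the motion is done:
- robot.goto(position, orientation): joint-space move of the TCP to a pose.
- robot.move_straight(position, vel=0.15, attitude=None, contact_N=None): straight line of the TCP; attitude=None keeps the orientation; vel is the mean speed in m/s. With contact_N (N) it stops when the force on the tool has changed by that much, and returns True; else False.
- robot.move_joints(angles): joint-space move.
- robot.grip(opening, strength=None): opening from 0.0 (shut) to 1.0 (fully open); strength is the grip in N (None keeps the last); returns when the fingers have stopped.
- robot.sleep(seconds).
- robot.inverse_kinematics(position, orientation): joint angles nearest the present ones, or None.
- robot.sense(): the state.
- robot.grab_frame(name): name is "scene" or "top" or "wrist"; returns a dict with "image" (420x560x3 uint8, red, green, blue), "range_z" (420x560 float32, m along the optical axis (not along the pixel's ray), 0 where there is no reading), "fx", "fy", "cx", "cy" (pixels), "R" (3x3) and "t" (3): a world point X has camera coordinates R X + t. Camera axes: x right, y down, z forward; pixel columns grow to the right and rows downward; lengths in m; the calibration is good to about 2 mm. A picture is of the moment at which its call begins.
A pose or a line that the arm cannot do raises robot.IKError and nothing moves.
- robot.close_job(): hands the job in; it is judged then, once.
The state is a dict: "t": time; "joint_pos": joint angles; "joint_velocities": joint speeds; "effort": joint torques, N m; "tcp_pos": TCP position; "tcp_rot": TCP orientation; "wrist_force": force on the tool from outside, world axes, zero at the start; "torque": the same for the moment, N m; "opening": opening from 0.0 (shut) to 1.0 (fully open); "gripper_force": force on a finger pad.
Only numpy, scipy, OpenCV 4.12 (cv2) and the standard library are available. Lean on these libraries where they do the work, as an engineer would, in place of code of your own. Each camera call takes 0.05 s, during which the arm holds its last target. There are 200 camera calls.

## Working session

There is one attempt and no reset: what is moved stays moved. The work goes in short steps, each a Python script; the robot and the scene stay as the last script left them, time stands still between calls to the robot, and variables do not carry over. Pictures are saved under pics/ and viewed, at most 10 in all, crops included, and the job is handed in when it is done.

```bash
ls; mkdir -p pics; python3 - <<'E'
from plant import robot
import cv2,numpy as np,pickle
for n in ["scene","top"]:
    f=robot.grab_frame(n); pickle.dump(f,open(f"pics/{n}0.pkl","wb"))
    cv2.imwrite(f"pics/{n}0.png",f["image"][:,:,::-1])
    print(n,f["fx"],f["cx"],f["cy"],-f["R"].T@f["t"],f["R"][2])
print(robot.nose_length,robot.sense())
E
```

```text
pics
scene 531.1816229061484 278.4047386741074 215.67806568194942 [1.33718442 0.20025738 0.67537329] [-0.78063814 -0.15405245 -0.60569954]
top 444.7451688159066 285.22901860643793 210.43437333772482 [0.4804838  0.04180191 0.93320206] [ 0.09376218  0.00307247 -0.99558988]
0.011 {'t': 0.1, 'joint_pos': array([-1.26594181,  0.46938856, -0.04857266,  1.53354363,  0.02409528,
        1.14104682, -0.08228402]), 'joint_velocities': array([-1.66222009e-03, -2.40346707e-03,  9.65817051e-05, -2.55051267e-03,
       -2.25578586e-03, -2.62270704e-04,  9.10521461e-04]), 'effort': array([ 6.08803275e-04, -5.11515248e+01, -4.69077146e-02, -2.38388550e+01,
        1.08049568e-02,  4.45628641e-03,  4.91642226e-06]), 'tcp_pos': array([0.22095801, 0.63727732, 0.24136063]), 'tcp_rot': array([-3.13979293e+00,  6.94451062e-05,  2.80786065e+00]), 'wrist_force': array([-0.61349612,  0.00611334, -0.63437226]), 'torque': array([ 0.00291396,  0.08318114, -0.00042573]), 'gripper_force': 0.0, 'opening': 0.9954758149522146}
```

View pics/top0.png

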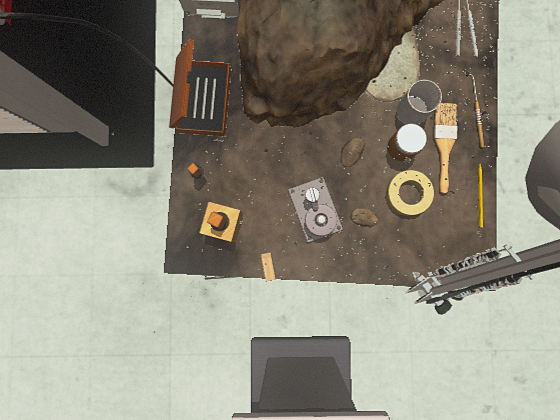

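View pics/scene0.png

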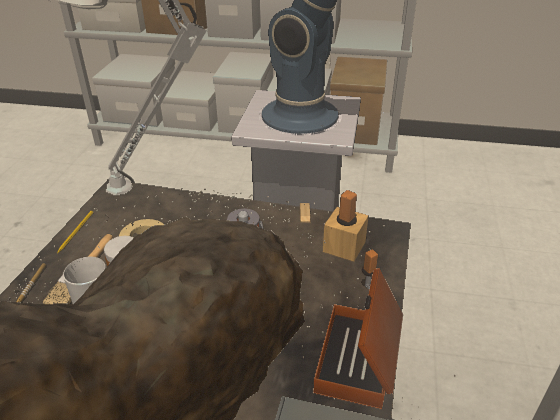

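The top view shows the stand at (317,210) with the keeper and screw at (312,194) and the reel at (320,220). The holder with a driver is at (220,222), the flakes are at (352,152) and (364,217), and the wedge is at (267,266).

Driver candidates are the orange handle in the holder at (216,220) and a small one standing at (195,170). The scene view shows the same pair at (347,208) and (371,262). The one in the holder looks like the full-size one, so I'm checking it in a close crop.

```bash
cat > h.py <<'E'
import numpy as np,cv2
def cloud(f):
    v,u=np.indices(f["range_z"].shape); z=f["range_z"]
    c=np.stack([(u-f["cx"])/f["fx"]*z,(v-f["cy"])/f["fy"]*z,z],-1)
    return (c-f["t"])@f["R"]
def ray(f,u,v,h):
    d=f["R"].T@np.array([(u-f["cx"])/f["fx"],(v-f["cy"])/f["fy"],1]); o=-f["R"].T@f["t"]
    return o+d*(h-o[2])/d[2]
E
python3 - <<'E'
import pickle; from h import *
f=pickle.load(open("pics/top0.pkl","rb")); P=cloud(f); im=f["image"]
c=im[145:285,175:360,::-1]; cv2.imwrite("pics/crop0.png",cv2.resize(c,None,fx=4.2,fy=4.2,interpolation=cv2.INTER_CUBIC))
s=pickle.load(open("pics/scene0.pkl","rb")); S=cloud(s)
for u,v in [(216,220),(230,235),(195,170),(312,194),(320,220),(352,152),(364,217),(267,266)]: print(u,v,P[v,u].round(3),im[v,u])
for u,v in [(347,195),(347,208),(371,258),(242,213)]: print('s',S[v,u].round(3))
print(ray(f,220,222,.0))
E
```

```text
216 220 [0.541 0.171 0.125] [218 136  62]
230 235 [0.515 0.152 0.068] [233 191 111]
195 170 [0.642 0.218 0.082] [186 115  58]
312 194 [ 0.595 -0.009  0.057] [236 240 235]
320 220 [ 0.543 -0.024  0.058] [230 223 214]
352 152 [ 0.688 -0.097  0.017] [119  99  77]
364 217 [ 0.551 -0.119  0.013] [122 105  83]
267 266 [0.453 0.084 0.006] [223 178 120]
s [0.547 0.17  0.126]
s [0.554 0.173 0.102]
s [0.656 0.223 0.079]
s [ 0.545 -0.028  0.057]
[0.54583276 0.18222562 0.        ]
```

View pics/crop0.png

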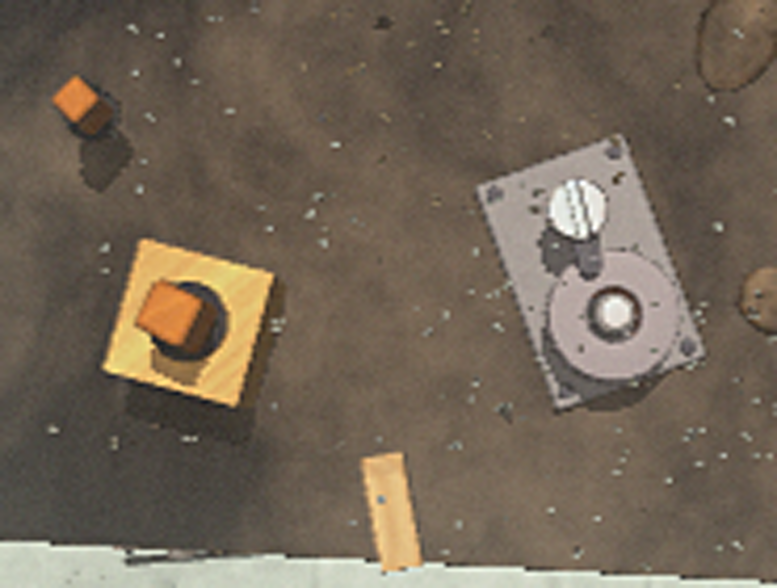

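The crop confirms the choice. The driver in the holder has its handle top at z≈0.125 (11+115 mm), while the other is only 82 mm tall. On the keeper, the slot runs from about (577,180) to (582,238) in the crop, and the tongue is at (590,265). Next I'm moving above both for close wrist views.

```bash
python3 - <<'E'
from plant import robot
import pickle; from h import *
f=pickle.load(open("pics/top0.pkl","rb")); P=cloud(f)
def rect(a,b,c,r=.06):
    m=(P[...,2]>a)&(P[...,2]<b)&(np.hypot(P[...,0]-c[0],P[...,1]-c[1])<r)
    q=P[m]; R=cv2.minAreaRect((q[:,:2]*1000).astype(np.float32)); print(m.sum(),R, q[:,2].mean())
rect(.118,.135,(.54,.17)); rect(.058,.075,(.54,.17)); rect(.005,.015,(.57,-.017),.09)
print(robot.sense()["t"])
for n,p in [("w1",(.545,.175,.32)),("w2",(.57,-.017,.28))]:
    robot.goto(p,[np.pi,0,0 if n=="w1" else 0]); g=robot.grab_frame("wrist")
    pickle.dump(g,open(f"pics/{n}.pkl","wb")); cv2.imwrite(f"pics/{n}.png",g["image"][:,:,::-1])
    st=robot.sense();print(st["t"],st["joint_pos"].round(2),-g["R"].T@g["t"],g["R"][2])
a=[cv2.imread(f"pics/{n}.png") for n in("w1","w2")]
cv2.imwrite("pics/w12.png",cv2.resize(np.hstack(a),(800,300),interpolation=cv2.INTER_AREA))
E
```

```text
169 ((542.3439331054688, 172.85256958007812), (23.64261245727539, 23.689722061157227), 62.7032356262207) 0.1255489341635942
868 ((542.7180786132812, 172.87509155273438), (64.44770812988281, 64.04353332519531), 74.03546905517578) 0.06667511131895174
1243 ((562.711669921875, -12.403266906738281), (157.9161834716797, 149.14854431152344), 43.34892272949219) 0.01003629368563047
0.1
2.2 [-0.92  0.27  0.67  1.71 -0.18  1.22 -1.77] [0.614882   0.17622074 0.45161476] [-2.81035575e-01 -6.08211195e-04 -9.59697158e-01]
3.0583 [-0.62  0.31  0.73  1.77 -0.23  1.14 -1.38] [ 0.64050842 -0.0149934   0.41192223] [-2.80487742e-01  3.20491834e-04 -9.59857554e-01]
```

View pics/w12.png

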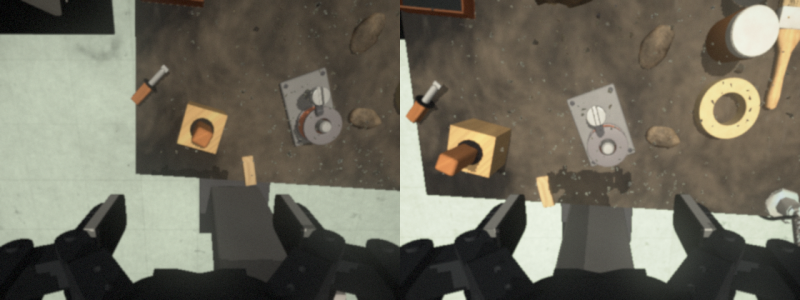

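Left view (w1): the driver handle is at about (202,135) and the holder around it. Right view (w2): screw head at (597,115), reel at (607,147), tongue between them. Next I'm measuring the screw, spindle, slot and handle from both views.

```bash
python3 - <<'E'
import pickle; from h import *
def blob(f,uv,h,thr,r=26):
    im=f["image"];u,v=uv;c=im[v-r:v+r,u-r:u+r].astype(int)
    m=((c.min(2)>thr)&(c.max(2)-c.min(2)<40)).astype(np.uint8)
    cs=cv2.findContours(m,cv2.RETR_EXTERNAL,cv2.CHAIN_APPROX_NONE)[0]
    for k in cs:
        if cv2.contourArea(k)>20:
            (x,y),rad=cv2.minEnclosingCircle(k); print("  ",(u-r+x,v-r+y,rad),ray(f,u-r+x,v-r+y,h).round(4))
F={n:pickle.load(open(f"pics/{n}.pkl","rb")) for n in["top0","w1","w2"]}
for n,a,b in [("top0",(312,194),(320,220)),("w1",(448,134),(454,176)),("w2",(276,161),(291,206))]:
    print(n,"screw");blob(F[n],a,.062,190,16);print(n,"spindle");blob(F[n],b,.058,190,14)
def rect(f,a,b,c,r):
    P=cloud(f);m=(P[...,2]>a)&(P[...,2]<b)&(np.hypot(P[...,0]-c[0],P[...,1]-c[1])<r);q=P[m]
    if len(q)>5: print(m.sum(),cv2.minAreaRect((q[:,:2]*1000).astype(np.float32)),q[:,2].mean())
for n in F:
    print(n);rect(F[n],.119,.135,(.5425,.173),.03);rect(F[n],.06,.072,(.5425,.173),.055);rect(F[n],.006,.014,(.57,-.016),.073);rect(F[n],.059,.066,(.595,-.009),.02)
im=F["w2"]["image"][130:240,215:345,::-1]; a=cv2.resize(im,None,fx=5,fy=5,interpolation=cv2.INTER_CUBIC); cv2.imwrite("pics/c2.png",a)
E
```

```text
top0 screw
   (314.5, 193.5, 5.700977325439453) [ 0.5953 -0.0137  0.062 ]
   (311.5, 194.5, 6.670932292938232) [ 0.5934 -0.0078  0.062 ]
top0 spindle
   (321.0, 219.0, 3.1623775959014893) [ 0.545  -0.0258  0.058 ]
w1 screw
w1 spindle
w2 screw
   (268.5, 163.5, 11.068072319030762) [ 0.5913 -0.004   0.062 ]
   (279.5, 161.0, 11.280613899230957) [ 0.5939 -0.015   0.062 ]
   (274.0, 161.5, 12.855060577392578) [ 0.5934 -0.0095  0.062 ]
w2 spindle
   (290.55555534362793, 207.88888931274414, 5.516630172729492) [ 0.5441 -0.0268  0.058 ]
top0
167 ((542.3862915039062, 172.8226318359375), (23.59520149230957, 23.64165496826172), 62.95870590209961) 0.12563490129399907
857 ((542.682373046875, 172.85372924804688), (64.44398498535156, 64.03858184814453), 73.97056579589844) 0.06662621110953787
1136 ((573.3792724609375, -30.38934326171875), (120.51565551757812, 107.19505310058594), 18.353328704833984) 0.010158688524221662
111 ((593.4491577148438, -9.74542236328125), (25.689210891723633, 26.00887107849121), 89.04541015625) 0.06201711036377834
w1
598 ((540.9058837890625, 172.447021484375), (23.931112289
[... 237 characters left out ...]
319793701172, 80.1985855102539), 19.5313777923584) 0.010361868453760664
433 ((591.9073486328125, -9.199974060058594), (27.189245223999023, 27.478525161743164), 46.83158493041992) 0.06206955620400194
w2
783 ((541.015380859375, 171.51220703125), (23.716217041015625, 24.28538703918457), 61.92894744873047) 0.12525614686680456
2739 ((540.8932495117188, 172.25149536132812), (65.39889526367188, 64.71268463134766), 73.99913787841797) 0.06673383112724947
3599 ((567.395263671875, -18.48004913330078), (119.7676010131836, 80.042724609375), 19.328439712524414) 0.010360416607571633
465 ((592.1685791015625, -10.071853637695312), (27.1296329498291, 26.927894592285156), 43.33646774291992) 0.06210746601655789
```

View pics/c2.png

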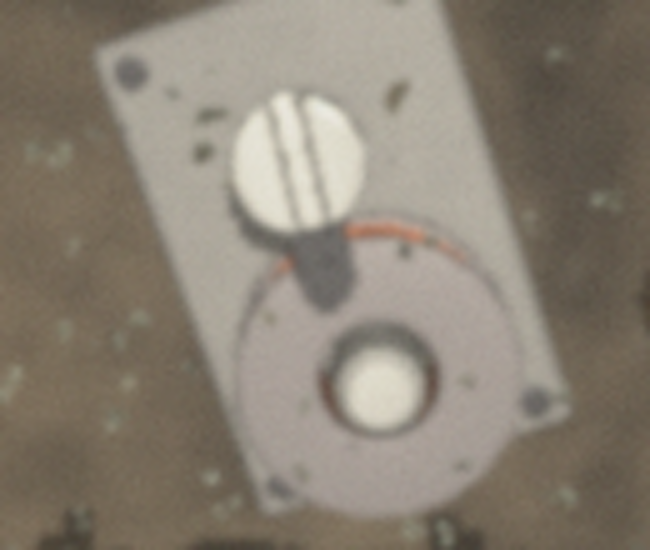

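The stand centre comes out at (0.567,-0.018) with yaw 19.4°, and the slot runs from crop (285,105) to (311,222), with the tongue tip at (330,295). Before grasping I'm checking which yaws the arm can reach.

```bash
python3 - <<'E'
from plant import robot
import pickle; from h import *
f=pickle.load(open("pics/w2.pkl","rb"))
r=lambda x,y,h:ray(f,215+(x+.5)/5-.5,130+(y+.5)/5-.5,h)[:2]
for a,b in [((272,108),(298,225)),((304,100),(325,218)),((285,105),(311,222))]:
    d=r(*b,.062)-r(*a,.062); print(np.degrees(np.arctan2(d[1],d[0]))%360,np.linalg.norm(d))
d=r(330,295,.053)-np.array([.592,-.0098]);print("tip",np.degrees(np.arctan2(d[1],d[0]))%360,np.linalg.norm(d))
for nm,p in [("drv",(.5415,.1724,.087)),("scr",(.592,-.0098,.132)),("scrhi",(.592,-.0098,.19)),("reel",(.543,-.027,.03))]:
    print(nm)
    for y in range(-180,180,15):
        q=robot.inverse_kinematics(p,[np.pi,0,np.radians(y+2)]); print(y+2,"-" if q is None else np.round(q,2)[[0,2,4,6]],end="; ")
    print()
E
```

```text
192.34086505794377 0.024016811197009717
190.1706484860182 0.023984170566934863
192.4613119700497 0.024004414926980477
tip 192.8106175457563 0.028989288223604668
drv
-178 [ 0.42 -1.18  0.88  0.47]; -163 [ 0.42 -1.18  0.88  0.74]; -148 [ 0.42 -1.18  0.88  1.  ]; -133 [ 0.42 -1.18  0.88  1.26]; -118 [ 0.42 -1.18  0.88  1.52]; -103 [ 0.42 -1.18  0.88  1.78]; -88 [ 0.42 -1.18  0.88  2.04]; -73 [-1.13  1.11 -0.85 -2.44]; -58 [-0.94  0.76 -0.56 -2.44]; -43 [-0.9   0.7  -0.51 -2.23]; -28 [-0.86  0.64 -0.46 -2.01]; -13 [-0.83  0.6  -0.43 -1.78]; 2 [-0.8   0.55 -0.4  -1.55]; 17 [-0.77  0.51 -0.36 -1.32]; 32 [-0.74  0.47 -0.33 -1.09]; 47 [-0.7   0.42 -0.3  -0.86]; 62 [-0.67  0.38 -0.26 -0.63]; 77 [-0.63  0.32 -0.23 -0.4 ]; 92 [-0.59  0.27 -0.19 -0.17]; 107 [-0.56  0.23 -0.16  0.06]; 122 [-0.52  0.18 -0.12  0.29]; 137 [-0.48  0.12 -0.08  0.51]; 152 [-0.44  0.07 -0.05  0.75]; 167 [-0.41  0.03 -0.02  0.98]; 
scr
-178 [ 0.73 -1.18  0.79  0.88]; -163 [ 0.73 -1.18  0.79  1.14]; -148 [ 0.73 -1.18  0.79  1.41]; -133 [ 0.73 -1.18  0.79  1.67]; -118 [ 0.73 -1.18  0.79  1.93]; -103 [ 0.73 -1.18  0.79  2.1
[... 1350 characters left out ...]
79 -1.19  1.03  0.97]; -148 [ 0.79 -1.19  1.03  1.23]; -133 [ 0.79 -1.19  1.03  1.49]; -118 [ 0.79 -1.19  1.03  1.75]; -103 [-0.66  0.87 -0.82 -2.64]; -88 [-0.62  0.81 -0.76 -2.43]; -73 [-0.57  0.74 -0.7  -2.22]; -58 [-0.52  0.66 -0.62 -2.03]; -43 [-0.5   0.63 -0.6  -1.79]; -28 [-0.48  0.6  -0.56 -1.56]; -13 [-0.45  0.56 -0.53 -1.33]; 2 [-0.43  0.53 -0.5  -1.1 ]; 17 [-0.4   0.49 -0.46 -0.87]; 32 [-0.38  0.46 -0.43 -0.64]; 47 [-0.34  0.41 -0.38 -0.42]; 62 [-0.31  0.36 -0.34 -0.2 ]; 77 [-0.27  0.32 -0.3   0.02]; 92 [-0.24  0.27 -0.25  0.24]; 107 [-0.19  0.22 -0.2   0.46]; 122 [-0.16  0.17 -0.16  0.68]; 137 [-0.13  0.13 -0.12  0.9 ]; 152 [-0.09  0.08 -0.07  1.12]; 167 [-0.05  0.02 -0.02  1.34];
```

Slot and tongue both point to about 192°, against 199.4° for the spindle direction. I'll grasp at yaw 62°, which leaves room for either blade orientation.

```bash
python3 - <<'E'
from plant import robot
import pickle; from h import *
R=[np.pi,0,np.radians(62)]
robot.goto((.5415,.1724,.17),R); robot.move_straight((.5415,.1724,.088),vel=.1)
robot.grip(0.0,60); s=robot.sense(); print(s["t"],s["opening"],s["gripper_force"],s["tcp_pos"],s["wrist_force"])
print(robot.move_straight((.5415,.1724,.21),vel=.12))
s=robot.sense(); print(s["t"],s["opening"],s["wrist_force"],s["tcp_pos"],s["tcp_rot"])
f=robot.grab_frame("scene"); pickle.dump(f,open("pics/s1.pkl","wb")); P=cloud(f)
m=(np.hypot(P[...,0]-.5415,P[...,1]-.1724)<.03)&(P[...,2]>.08)&(P[...,2]<.21)
print(P[m][:,2].min())
z0=.133
for a in np.arange(.11,.21,.004):
    q=P[m&(P[...,2]>=a)&(P[...,2]<a+.004)]
    if len(q): print(round(a,3),len(q),q.mean(0).round(4),np.ptp(q[:,1]).round(4),np.ptp(q[:,0]).round(4))
v,u=np.nonzero(m); c=f["image"][v.min()-30:v.max()+30,u.min()-30:u.max()+30,::-1]
c=cv2.resize(c,None,fx=5,fy=5,interpolation=cv2.INTER_CUBIC); print(c.shape); cv2.imwrite("pics/s1c.png",c[:600,:800])
E
```

```text
5.4917 0.27076439477132586 59.008217453956604 [0.54177532 0.17246853 0.08831179] [-0.03834927  0.20694164  2.4064796 ]
False
6.6583 0.2777597327354987 [-0.08794308  0.04320381 -1.39349541] [0.54088465 0.17224226 0.20910376] [-3.14050531e+00  1.49123226e-03  1.08215040e+00]
0.12944037628414626
0.126 1 [0.543  0.1698 0.1294] 0.0 0.0
0.13 5 [0.5396 0.1732 0.1328] 0.0084 0.0108
0.134 7 [0.5445 0.1713 0.1357] 0.0065 0.0085
0.138 8 [0.5468 0.1698 0.1401] 0.0052 0.0045
0.142 10 [0.5453 0.1729 0.1438] 0.0107 0.0034
0.146 17 [0.5451 0.1728 0.1479] 0.0125 0.0081
0.15 13 [0.5457 0.1728 0.1521] 0.0124 0.0075
0.154 18 [0.545  0.1716 0.156 ] 0.0128 0.0076
0.158 15 [0.5449 0.1731 0.1602] 0.0139 0.012
0.162 13 [0.5467 0.1729 0.1643] 0.0106 0.0056
0.166 16 [0.5447 0.1738 0.1674] 0.0122 0.0083
0.17 16 [0.5457 0.1725 0.1719] 0.0122 0.0064
0.174 15 [0.5458 0.1728 0.1759] 0.0123 0.0072
0.178 5 [0.5473 0.1737 0.1793] 0.0068 0.0036
0.186 45 [0.5521 0.174  0.1888] 0.0354 0.0263
0.19 75 [0.5496 0.1742 0.1911] 0.0364 0.0298
0.194 20 [0.5495 0.1796 0.1962] 0.0158 0.0178
0.198 31 [0.5515 0.1733 0.1999] 0.0315 0.0247
0.202 32 [0.552  0.1765 0.2044] 0.0302 0.0322
0.206 31 [0.5527 0.1746 0.2077] 0.0334 0.0362
(505, 405, 3)
```

View pics/s1c.png

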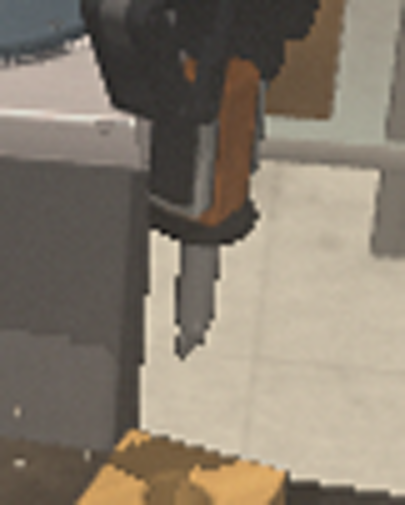

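The blade's near end is at lower left (183,358) and its far end at upper right (212,330). It therefore lies along -28°, which is tool yaw −90°. To line up with the slot at 12° I'll use tool yaw 102°, approach from above and feel for the slot.

```bash
python3 - <<'E'
from plant import robot
import pickle; from h import *
R=[np.pi,0,np.radians(102)]; x,y=.5921,-.0097
robot.goto((x,y,.21),R)
f=robot.grab_frame("scene"); pickle.dump(f,open("pics/s2.pkl","wb")); P=cloud(f)
m=(np.hypot(P[...,0]-x,P[...,1]-y)<.03)&(P[...,2]>.1)&(P[...,2]<.185)
for a in np.arange(.126,.154,.004):
    q=P[m&(P[...,2]>=a)&(P[...,2]<a+.004)]
    if len(q): print(round(a,3),len(q),q.mean(0).round(4),np.ptp(q[:,1]).round(4))
robot.move_straight((x,y,.146),vel=.1)
for n in ["wrist","top"]:
    g=robot.grab_frame(n); pickle.dump(g,open(f"pics/{n}3.pkl","wb")); cv2.imwrite(f"pics/{n}3.png",g["image"][:,:,::-1])
s0=robot.sense();c=robot.move_straight((x,y,.1333),vel=.02,contact_N=5)
s=robot.sense(); print(c,s["t"],s["tcp_pos"],s["wrist_force"]-s0["wrist_force"],s["torque"]-s0["torque"],s["opening"])
E
```

```text
0.13 2 [ 0.5978 -0.0063  0.1329] 0.0014
0.134 4 [ 0.5978 -0.0061  0.1361] 0.002
0.138 8 [ 0.5954 -0.0058  0.1407] 0.0069
0.142 9 [ 0.5954 -0.0072  0.1442] 0.0105
0.146 12 [ 0.5958 -0.0057  0.1481] 0.0115
0.15 16 [ 0.5958 -0.0076  0.1516] 0.0135
True 9.2417 [ 0.59185015 -0.00977258  0.13319979] [-0.47305583 -0.23086429  6.09742648] [-0.04740447  0.04960207  0.11797977] 0.27565875306144155
```

The blade edge is at about z=0.056, so it is seated near full depth. Turning now.

```bash
python3 - <<'E'
from plant import robot
import pickle; from h import *
x,y=.5921,-.0097
robot.move_straight((x,y,.1342),vel=.02); robot.sleep(.3)
for a in np.arange(96,11,-6):
    robot.goto((x,y,.1342),[np.pi,0,np.radians(a)])
    s=robot.sense(); print(a,s["tcp_pos"].round(4),np.abs(s["wrist_force"]).max().round(1),s["torque"][2].round(2),round(s["opening"],3))
robot.sleep(.2); s=robot.sense();print(s["t"],s["tcp_rot"])
robot.move_straight((x,y,.21),vel=.1)
f=robot.grab_frame("top"); pickle.dump(f,open("pics/t4.pkl","wb")); cv2.imwrite("pics/t4.png",f["image"][:,:,::-1])
w=robot.grab_frame("wrist"); pickle.dump(w,open("pics/w4.pkl","wb"))
s=cv2.resize(f["image"][160:260,260:370,::-1],(440,400),interpolation=cv2.INTER_CUBIC)
cv2.imwrite("pics/c4.png",np.hstack([s,cv2.resize(w["image"][:,:,::-1],(360,270)) if 0 else cv2.copyMakeBorder(cv2.resize(w["image"][:,:,::-1],(360,270)),0,130,0,0,0)]))
E
```

```text
96 [ 0.5918 -0.0101  0.134 ] 1.7 0.02 0.272
90 [ 0.5918 -0.0102  0.1341] 2.9 0.02 0.276
84 [ 0.5918 -0.01    0.1341] 1.4 0.11 0.273
78 [ 0.5917 -0.0098  0.1341] 2.2 0.05 0.273
72 [ 0.5917 -0.0096  0.1341] 1.7 0.08 0.274
66 [ 0.5918 -0.0095  0.1341] 2.3 0.07 0.271
60 [ 0.5918 -0.0093  0.1341] 3.8 0.06 0.273
54 [ 0.5918 -0.0092  0.1341] 3.0 0.01 0.276
48 [ 0.5919 -0.0091  0.1341] 3.7 0.09 0.271
42 [ 0.592  -0.009   0.1341] 3.7 0.04 0.272
36 [ 0.592  -0.0089  0.1341] 3.4 0.02 0.273
30 [ 0.5921 -0.0089  0.1341] 4.3 0.08 0.277
24 [ 0.5922 -0.0088  0.1341] 3.9 0.09 0.273
18 [ 0.5923 -0.0087  0.1341] 4.2 0.06 0.279
12 [ 0.5924 -0.0086  0.1342] 5.2 0.03 0.276
13.75 [-3.14044200e+00 -5.27564438e-04  2.16163965e-01]
```

View pics/c4.png

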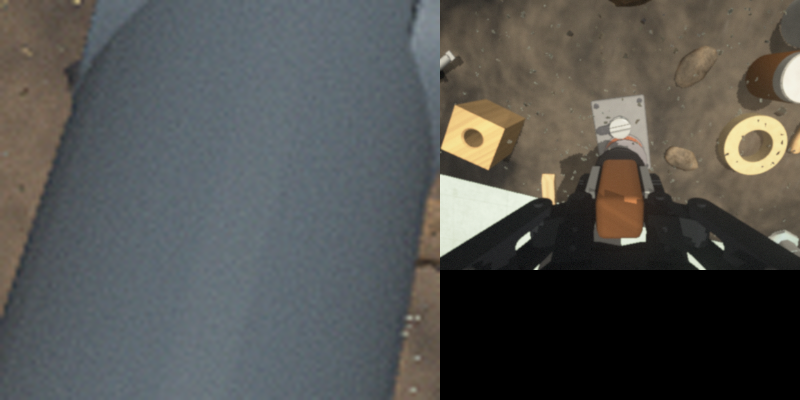

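The wrist view shows the slot turned a quarter turn and the tongue pointing left of the screw at (620,127), well clear of the reel. Putting the driver back now.

```bash
python3 - <<'E'
from plant import robot
import pickle; from h import *
x,y=.5413,.1724; R=[np.pi,0,np.radians(62)]
robot.goto((x,y,.21),R)
c0=robot.move_straight((x,y,.097),vel=.1,contact_N=12); print(c0,robot.sense()["tcp_pos"])
if not c0:
    c=robot.move_straight((x,y,.0865),vel=.03,contact_N=6)
    s=robot.sense(); print(c,s["t"],s["tcp_pos"],s["wrist_force"])
    if s["tcp_pos"][2]<.091:
        robot.grip(1.0); robot.sleep(.1)
        robot.move_straight((x,y,.2),vel=.15)
        R2=[np.pi,0,np.radians(19.4)]
        robot.goto((.46,.10,.26),R2); w=robot.grab_frame("wrist"); t=robot.grab_frame("top")
        pickle.dump((w,t),open("pics/5.pkl","wb"))
        for f in (w,t):
            P=cloud(f)
            for a,b,r,cc in [(.118,.135,.03,(x,y)),(.04,.049,.036,(.543,-.027)),(.06,.066,.02,(.592,-.0097)),(.006,.014,.073,(.567,-.018))]:
                m=(P[...,2]>a)&(P[...,2]<b)&(np.hypot(P[...,0]-cc[0],P[...,1]-cc[1])<r);q=P[m]
                if len(q)>5:print(m.sum(),cv2.minAreaRect((q[:,:2]*1000).astype(np.float32)),q[:,2].mean())
        print(robot.sense()["t"])
        A=[cv2.resize(f["image"][:,:,::-1],(400,300)) for f in (w,t)];cv2.imwrite("pics/c5.png",np.hstack(A))
E
```

```text
False [0.5418491  0.17252593 0.09766056]
True 17.175 [0.54169733 0.17262019 0.08834057] [-0.68610301 -0.04254153  4.24587451]
1188 ((540.7199096679688, 172.74266052246094), (24.338104248046875, 24.00640869140625), 61.383785247802734) 0.12554352754454767
2820 ((542.6520385742188, -26.634849548339844), (63.08315658569336, 62.64106369018555), 77.42252349853516) 0.04617550331271085
604 ((591.7970581054688, -9.719348907470703), (27.201934814453125, 26.996479034423828), 58.136817932128906) 0.062069508282506056
4020 ((567.6334228515625, -18.094558715820312), (119.31348419189453, 80.1674575805664), 19.468582153320312) 0.010195161738181061
173 ((542.5740966796875, 173.255126953125), (23.922574996948242, 23.70321273803711), 62.65251159667969) 0.12528901364358108
631 ((545.033935546875, -25.85521125793457), (62.03443145751953, 62.451744079589844), 88.59959411621094) 0.04594144910150096
103 ((594.458251953125, -9.729652404785156), (25.36913299560547, 24.793012619018555), 23.30005645751953) 0.06257105696141559
1104 ((569.4807739257812, -17.989192962646484), (119.91155242919922, 79.95958709716797), 19.40728759765625) 0.010044499791762957
19.6583
```

View pics/c5.png

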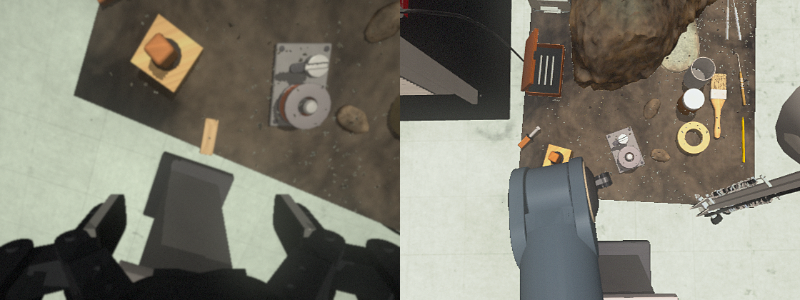

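The driver is back at full depth (handle top at z=0.1255, at (160,48) in the left view), and the reel is uncovered at (305,106). Next I lift the reel and set it in the free area at (0.635, 0.09).

```bash
python3 - <<'E'
from plant import robot
from h import *
x,y=.5433,-.0268; R=[np.pi,0,np.radians(19.4)]
robot.goto((x,y,.14),R)
c=robot.move_straight((x,y,.03),vel=.08,contact_N=10); s=robot.sense(); print(c,s["tcp_pos"])
if not c:
    robot.grip(0.0,50); s=robot.sense(); z0=s["tcp_pos"][2]; print(s["t"],s["opening"],s["gripper_force"],s["tcp_pos"],s["wrist_force"])
    robot.move_straight((x,y,.112),vel=.08); s=robot.sense(); print(s["t"],s["opening"],s["wrist_force"])
    robot.move_straight((.635,.09,.112),vel=.12)
    robot.move_straight((.635,.09,.035),vel=.1,)
    c=robot.move_straight((.635,.09,.0185),vel=.02,contact_N=5); s=robot.sense(); print(c,s["t"],s["tcp_pos"],s["wrist_force"],s["opening"])
E
```

```text
False [ 0.543656   -0.02681552  0.03043945]
22.3417 0.7188145559297883 52.0943502523005 [ 0.54362586 -0.02689336  0.03107217] [-2.63782476  1.53898529  9.26522018]
23.5167 0.7151684880704895 [ 0.0710353  -0.44850474 -1.430985  ]
True 26.4833 [0.63478118 0.09009879 0.02120316] [-0.50626902  0.92989112  4.19304647] 0.7168750119392086
```

```bash
python3 - <<'E'
from plant import robot
from h import *
robot.grip(1.0); robot.sleep(.2)
robot.move_straight((.635,.09,.16),vel=.12)
robot.goto((.50,.05,.3),[np.pi,0,0]); robot.sleep(.3)
w=robot.grab_frame("wrist"); P=cloud(w)
for a,b,r,cc in [(.118,.135,.03,(.5417,.1726)),(.025,.045,.05,(.635,.09))]:
    m=(P[...,2]>a)&(P[...,2]<b)&(np.hypot(P[...,0]-cc[0],P[...,1]-cc[1])<r);q=P[m]
    print(m.sum(),cv2.minAreaRect((q[:,:2]*1000).astype(np.float32)),np.percentile(q[:,2],[5,50,95]))
print(robot.sense()["t"]); cv2.imwrite("pics/w6.png",w["image"][:,:,::-1])
E
```

```text
789 ((540.7577514648438, 172.46109008789062), (24.37624168395996, 23.83768081665039), 61.65278244018555) [0.12108518 0.12578627 0.12736264]
2616 ((633.5476684570312, 89.8009033203125), (62.625823974609375, 62.943424224853516), 40.468048095703125) [0.03445005 0.03621726 0.03763358]
29.525
```

View pics/w6.png

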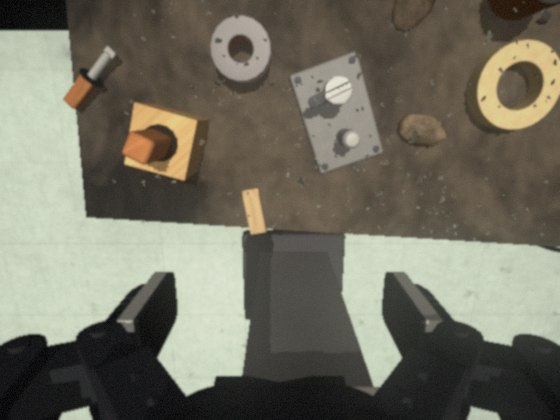

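The reel lies flat on the bench at (240,48) with its top at z=0.036, the driver is upright in the holder at (148,145), and the flakes and wedge are undisturbed. Handing in.

```bash
python3 -c "
from plant import robot
print(robot.close_job())"
```

```text
the job is handed in; nothing more can be done
None
```

I turned the keeper clear with the driver and put the driver back fully down in its holder. The reel sits flat and upright on the bench at (0.635, 0.09), and I handed the job in at about 30 s of the 72 s allowed; no verdict came back.

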